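# Clamp the gold clasp in the band holder

### The arm

A 6-joint arm with a two-finger parallel gripper is mounted at the origin on the work surface. World frame = base frame: x ahead of the robot, y to its left, z up, the work surface at z = 0. Lengths are in m, angles in rad, forces in N, time in s.
With the tool pointing down it reaches from about 0.4 to 0.825 m from the base axis. Payload 7 kg.
Tool frame: the origin (TCP) lies at the very end of the fingers, on their centre line; the grasp point (between the pads) lies 19 mm behind it; z points along the fingers, y is the line along which they close (so a half turn about z gives the same grasp; the last joint's range is limited). The gripper opens to 88 mm and grips with 3 to 60 N. Pads are 19 mm wide; open, the fingers measure 130 mm over their backs; the gripper's body (78 mm by 193 mm) begins 47 mm behind the grasp point.
Start: joints at [1.484, 0.359, 0.012, 0, -1.224, -0.288], TCP at [0.247, 0.628, 0.227] pointing down, gripper open.
Joint ranges: [-3.07, 3.07], [-1.43, 2.12], [-1.02, 1.25], [-3.03, 1.67], [-3.05, -0], [-3.03, 3.03]. Speed limits (rad/s): [2.39, 2.39, 3.01, 3.14, 3.14, 3.14].

### API

Orientations are given as [roll, pitch, yaw] about the fixed x, y, z axes, in that order (R = Rz(yaw) Ry(pitch) Rx(roll)).
In Python, from station import arm gives the robot as it stands. The module is installed in compiled form; this text tells all that it offers.
- The arm moves only by the shell command python3 -m crank 'ROWS' [FORCE]. ROWS is JSON, a list of rows, each an object of numbers: "dx", "dy", "dz": the shift along the world's x, y, z in m; "twist": the turn about the world's z in degrees; "grip": the opening, from -1 (shut) to 1 (fully open). A call has exactly 5 rows; each row is the pose to reach, as a shift and turn from the pose commanded when the call began; what a row does not reach only later rows make up. A row lasts 1/12 s, in which the tool goes at most 41.7 mm and 7.16 degrees, less where a joint would pass 70% of its speed; a pose out of reach is approached as far as the arm can. A call with a gripper value outside its range is refused whole. The fingers move at their own pace and stop on an object; FORCE is the grip in N (left out, the last holds). Time passes only in rows, so rows that repeat a pose let the fingers close, or fill a call up. It gives the time, the measured TCP pose, the force, the opening and the grip force at its end, in the units of the state.
- arm.get_state(): the state, without advancing time (a new reading comes with each control period).
- arm.grab_frame(name): name is "scene" or "top"; returns the picture (420x560x3 uint8, red, green, blue); there is no depth.
- arm.get_calibration(name): a dict with "fx", "fy", "cx", "cy" (pixels), "k1" (the pictures are not rectified: a ray, as slopes to the right and down, at radius r is drawn at 1 + k1 r^2 times it, then the intrinsics apply), "cam_to_world" (4x4, takes a point from camera to world coordinates). Camera axes: x right, y down, z forward; pixel columns grow to the right and rows downward; lengths in m; the calibration is good to about 2 mm. A picture is of the moment at which its call begins. get_calibration takes no time and is no camera call.
- arm.job_done(): hands the job in; it is judged then, once.
The state is a dict: "t": time; "q": joint angles; "qd": joint speeds; "joint_efforts": joint torques, N m; "eef_pos": TCP position; "ee_rot": TCP orientation; "force": force on the tool from outside, world axes, zero at the start; "moment": the same for the moment, N m; "width": finger opening in m; "gripper_force": force on a finger pad.
Only numpy, scipy, OpenCV 4.12 (cv2) and the standard library are available. Lean on these libraries where they do the work, as an engineer would, in place of code of your own. Each camera call takes 0.05 s, during which the arm holds its last target. There are 200 camera calls.

### The job

Take the gold-coloured watch clasp out of the green pocket tray and set it down, without dropping it, flat and lengthwise in the shallow cradle of the blue holder. Then let go of it and swing the holder's keeper arm by its red knob across the clasp until it rests fully home in its catch. Leave the other clasps in their pockets and everything else on the bench where it is.

Things in the scene. Friction and masses are not known exactly. Their poses are not given: they have to be found in the camera images.
- clasp_gold: The gold-coloured folding watch clasp, 36 x 18 x 13 mm (x, y, z), in one pocket of the tray. Origin: centre of its underside; x along its length, z up. It stands 9 mm proud of the tray's top; either way round is the same
- clasp_steel_a: Silver-coloured folding watch clasp, 36 x 18 x 13 mm (x, y, z), in one pocket of the tray. Origin: centre of its underside; x along its length, z up
- clasp_steel_b: Silver-coloured folding watch clasp, 36 x 18 x 13 mm (x, y, z), in one pocket of the tray. Origin: centre of its underside; x along its length, z up
- clasp_black_a: Black folding watch clasp, 36 x 18 x 13 mm (x, y, z), in one pocket of the tray. Origin: centre of its underside; x along its length, z up
- clasp_black_b: Black folding watch clasp, 36 x 18 x 13 mm (x, y, z), in one pocket of the tray. Origin: centre of its underside; x along its length, z up
- tray: Green tray fixed to the bench, 120 x 184 x 8 mm, with 2 x 3 pockets, 40 x 22 mm and 4 mm deep (pocket floor 4 mm above the bench), centred at x = -26, 26 and y = -56, 0, 56 mm; five hold a clasp. The sides of clasps side by side along y are 38 mm apart. Origin: centre of its underside, z up
- holder: Blue holder fixed to the bench, base 74 x 150 x 14 mm. On it: the aluminium-rimmed cradle in the middle; a pivot post (18 mm high, radius 8 mm) at y = -52 mm; a dark steel catch at y = 40 to 52 mm, 46 mm high above the bench, a slot that is open towards -x. Origin: centre of its underside, z up
- cradle (a point): Centre of the cradle's floor, 14 mm above the bench, axes as the holder's. The cradle is a recess 44 mm long (x) by 25 mm wide (y), with a rim 4 mm high and 4 mm thick; the clasp lies in it with its length along x
- keeper (a joint): Angle of the keeper arm about its upright hinge: 0 = closed, lying along the holder's +y over the cradle and home in the catch (end stop); grows as the arm swings out towards the holder's -x, at 1.57 it points along -x; at most 2.2. Stiff: it stays where it is left. The arm is aluminium, 12 mm wide, 6 mm thick, its underside 32 mm above the bench (5 mm above a clasp lying in the cradle)
- knob (a point): Centre of the upright red knob on the keeper arm's end: a cylinder of diameter 18 mm, 24 mm high, from 38 to 62 mm above the bench; this point is 50 mm above the bench and 122 mm from the hinge axis
- hinge (a point): On the keeper arm's upright hinge axis, 35 mm above the bench
- watch_case: Silver watch case with dark blue dial, diameter 40 mm, 10 mm high. Origin: centre of its underside
- punch: Red-handled punch lying down, 145 mm long, 18 mm thick. Origin: under the joint of handle and steel; handle towards -x
- mallet: Wooden mallet lying down, head 46 x 85 x 46 mm, handle 180 mm long towards -x. Origin: under the head's centre
- buckle_tin: Round tin of buckles, diameter 84 mm, 26 mm high. Origin: centre of its underside
There are look-alikes about, which are no part of the job. There is more than one size of the tray; the job needs the middle-sized.

How it is judged:
On the way, in this order (a step that is already met when the one before it is completed fails the run):
1. the gold clasp is lifted clear of the tray (z of clasp_gold in the frame of tray above 0.03 m), for 0.1 s.
2. the gold clasp lies flat in the cradle, let go, with the keeper arm still open (x of clasp_gold in the frame of cradle between -0.008 and 0.008 m and y of clasp_gold in the frame of cradle between -0.007 and 0.007 m and z of clasp_gold in the frame of cradle below 0.003 m and angle between clasp_gold's own z axis and vertical below 0.12 rad and angle between the x axis of clasp_gold and the x axis of cradle, either way round below 0.3 rad and contact force between the fingers and clasp_gold below 0.05 N and linear speed of clasp_gold below 0.02 m/s and value of joint keeper above 0.6 rad), for 0.2 s.
3. the keeper arm is swung home in its catch (value of joint keeper below 0.06 rad), for 0.2 s.
At the end, for the whole second after the job is handed in: Gold clasp at rest in the cradle, untouched, flat (0.12 rad), within 8 mm of centre in x and 7 mm in y, less than 3 mm above the floor, length along holder x (0.3 rad); keeper arm within 0.06 rad of its closed stop; other clasps within 12 mm of their starts (x of clasp_gold in the frame of cradle between -0.008 and 0.008 m and y of clasp_gold in the frame of cradle between -0.007 and 0.007 m and z of clasp_gold in the frame of cradle below 0.003 m and angle between clasp_gold's own z axis and vertical below 0.12 rad and angle between the x axis of clasp_gold and the x axis of cradle, either way round below 0.3 rad and contact force between the fingers and clasp_gold below 0.05 N and linear speed of clasp_gold below 0.02 m/s and value of joint keeper below 0.06 rad and distance of each of clasp_steel_a, clasp_steel_b, clasp_black_a, clasp_black_b from where it was at the start of the episode below 0.012 m).
It fails at once if another clasp is moved more than 12 mm (distance of any of clasp_steel_a, clasp_steel_b, clasp_black_a, clasp_black_b from where it was at the start of the episode above 0.012 m).
It fails at once if the watch case, punch, mallet or tin is moved more than 30 mm (distance of any of watch_case, punch, mallet, buckle_tin from where it was at the start of the episode above 0.03 m).
It fails at once if the gold clasp is dropped (falls or flies faster than 0.7 m/s, out of the fingers) (linear speed of clasp_gold above 0.7 m/s and contact force between the fingers and clasp_gold below 0.01 N).
It also fails if it takes over 61 s, if anything falls off the work surface, if the arm or the gripper's body presses on something with over 40 N, if the wrist force passes 120 N, or if a joint passes its speed limit or range.

## Working session

There is one attempt and no reset: what is moved stays moved. The work goes in short steps, Python scripts to look and compute and a shell command to move; the robot and the scene stay as the last step left them, time stands still between calls to the robot, and variables do not carry over. Pictures are saved under pics/ and viewed, at most 10 in all, crops included, and the job is handed in when it is done.

```bash
mkdir -p pics
cat > h.py <<'E'
import numpy as np, cv2
from station import arm
def ray(cam,u,v):
    c=arm.get_calibration(cam); K=np.array([[c['fx'],0,c['cx']],[0,c['fy'],c['cy']],[0,0,1.]])
    d=np.array([(u-c['cx'])/c['fx'],(v-c['cy'])/c['fy']]); s=d.copy()
    for _ in range(30): s=d/(1+c['k1']*(s@s))
    T=np.array(c['cam_to_world']); return T[:3,3],T[:3,:3]@np.array([s[0],s[1],1])
def onz(cam,u,v,z):
    o,d=ray(cam,u,v); return o+d*(z-o[2])/d[2]
def proj(cam,p):
    c=arm.get_calibration(cam); T=np.array(c['cam_to_world']); q=T[:3,:3].T@(np.array(p)-T[:3,3]); s=q[:2]/q[2]
    s=s*(1+c['k1']*(s@s)); return np.array([c['fx']*s[0]+c['cx'],c['fy']*s[1]+c['cy']])
def grab(cam,fn=None):
    f=np.array(arm.grab_frame(cam))
    if fn: cv2.imwrite('pics/'+fn,cv2.cvtColor(f,cv2.COLOR_RGB2BGR))
    return f
E
python3 - <<'E'
from h import *
for c in('top','scene'): grab(c,c+'0.png'); k=arm.get_calibration(c); print(k)
print(arm.get_state())
E
```

```text
{'fx': 382.75372636468427, 'fy': 382.75372636468427, 'cx': 282.2627009824429, 'cy': 207.38215316755347, 'k1': -0.09654898560675679, 'cam_to_world': array([[ 0.02836421, -0.98762767,  0.15423054,  0.32610005],
       [-0.99953316, -0.02977543, -0.00684734, -0.0237136 ],
       [ 0.0113549 , -0.15396432, -0.98801116,  1.34828234],
       [ 0.        ,  0.        ,  0.        ,  1.        ]])}
{'fx': 495.23198029041447, 'fy': 495.23198029041447, 'cx': 280.1819564991831, 'cy': 203.00110637441426, 'k1': -0.13973778279544113, 'cam_to_world': array([[-0.48926711,  0.74786901, -0.44867543,  1.13732135],
       [ 0.87212206,  0.42223963, -0.24721813,  0.30242551],
       [ 0.00456177, -0.51225544, -0.85882102,  1.26196315],
       [ 0.        ,  0.        ,  0.        ,  1.        ]])}
{'t': 0.1, 'q': array([ 1.48407180e+00,  3.59326527e-01,  1.11739460e-02, -2.88193982e-04,
       -1.22409372e+00, -2.88128097e-01]), 'qd': array([ 0.00032348, -0.00269387,  0.00223378,  0.00032402, -0.00011716,
        0.00102487]), 'joint_efforts': array([-2.18581285e-03, -5.84163201e+01,  2.93749791e+01,  7.01555282e+00,
        1.01801095e-02, -4.25611256e-05]), 'eef_pos': array([0.24699746, 0.62773333, 0.22572297]), 'ee_rot': array([ 3.14012546e+00, -1.52288160e-04, -3.74950637e-01]), 'force': array([-0.57607091, -0.13726909, -0.12700732]), 'moment': array([-0.02241348,  0.0224972 ,  0.03105421]), 'gripper_force': 0.0, 'width': 0.08757062404228733}
```

View pics/top0.png

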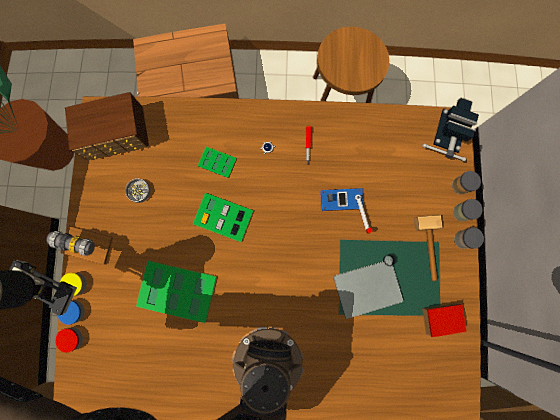

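View pics/scene0.png

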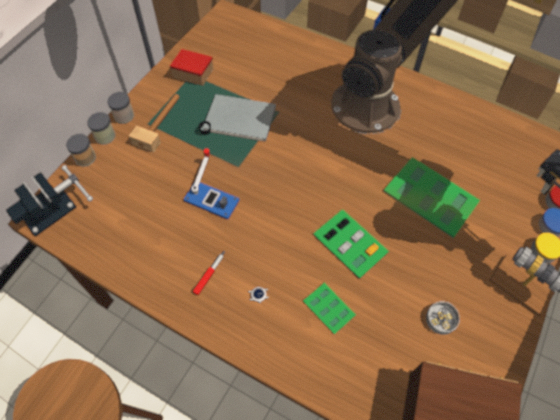

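Top view: there are three green trays, at (217,162) small and empty, (223,217) mid-size with five clasps, and (177,291) large and empty. The mid-size one with the gold clasp at (206,217) fits. The holder is at (342,199), with its pivot near (361,198) and the red knob at (369,230). The scene view agrees: gold at (371,249), knob at (207,153).

```bash
cat > m.py <<'E'
from h import *
def mask(f,lo,hi,box):
    m=cv2.inRange(cv2.cvtColor(f,cv2.COLOR_RGB2HSV),lo,hi); k=np.zeros_like(m); x0,y0,x1,y1=box; k[y0:y1,x0:x1]=m[y0:y1,x0:x1]; return k
def big(m):
    c=max(cv2.findContours(m,0,1)[0],key=cv2.contourArea); return c
def rect(cam,c,z):
    P=np.array([onz(cam,u,v,z)[:2] for u,v in c[:,0].astype(float)])
    r=cv2.minAreaRect((P*1000).astype(np.float32)); return np.round(r[0],1),np.round(r[1],1),round(r[2],1)
S={'top':dict(tray=(190,185,260,245),hold=(315,180,370,218),gold=(195,205,216,226),knob=(355,220,380,240)),
 'scene':dict(tray=(310,205,392,280),hold=(180,178,242,222),gold=(360,238,384,260),knob=(198,145,216,160))}
if __name__=='__main__':
  for cam in S:
    f=grab(cam)
    g=mask(f,(40,120,40),(80,255,255),S[cam]['tray']); c=cv2.convexHull(big(g)); print(cam,'tray',rect(cam,c,.008))
    b=mask(f,(100,120,40),(125,255,255),S[cam]['hold']); c=cv2.convexHull(big(b)); print('holder',rect(cam,c,.014))
    o=mask(f,(15,130,120),(30,255,255),S[cam]['gold']); c=big(o); print('gold',rect(cam,c,.017),cv2.contourArea(c))
    for lo,hi in(((0,150,60),(8,255,255)),):
      k=big(mask(f,lo,hi,S[cam]['knob'])); M=cv2.moments(k); uv=(M['m10']/M['m00'],M['m01']/M['m00']); print('knob',uv,onz(cam,*uv,.054),cv2.boundingRect(k))
      np.save(cam+'k.npy',np.array(ray(cam,*uv)))
    im=[]
    for n in('tray','hold'):
      x0,y0,x1,y1=S[cam][n]; y1+=20 if n=='hold' and cam=='top' else 0; y0-=35 if n=='hold' and cam=='scene' else 0
      if n=='hold' and cam=='top': x1+=12
      cr=f[y0:y1,x0:x1]; im.append(cv2.resize(cr,(390,290),interpolation=cv2.INTER_CUBIC))
    im=np.hstack(im); S[cam]['im']=im
  cv2.imwrite('pics/crop1.png',cv2.cvtColor(np.vstack([S['top']['im'],S['scene']['im']]),cv2.COLOR_RGB2BGR))
  (o1,d1),(o2,d2)=np.load('topk.npy'),np.load('scenek.npy')
  s=np.linalg.lstsq(np.c_[d1,-d2],o2-o1,rcond=None)[0]; print('knob tri',o1+s[0]*d1,o2+s[1]*d2)
E
python3 m.py
```

```text
top tray (array([495.1, 177.3]), array([185.2, 120.6]), 71.5)
holder (array([ 571.2, -244.1]), array([ 73.7, 150.1]), 4.5)
gold (array([488.2, 239.5]), array([17.1, 34.6]), 72.6) 37.0
knob (368.86842105263156, 229.92982456140348) [ 0.45908882 -0.33082387  0.054     ] (366, 227, 7, 6)
scene tray (array([497.1, 177. ]), array([184.9, 122.1]), 71.3)
holder (array([ 574.8, -241.6]), array([ 72.5, 147. ]), 4.6)
gold (array([491.8, 240.3]), array([20., 37.]), 73.9) 70.5
knob (206.0229885057471, 151.79885057471262) [ 0.45902644 -0.33023068  0.054     ] (203, 148, 7, 8)
knob tri [ 0.45909988 -0.3308494   0.05389241] [ 0.45888853 -0.33035931  0.0537544 ]
```

View pics/crop1.png

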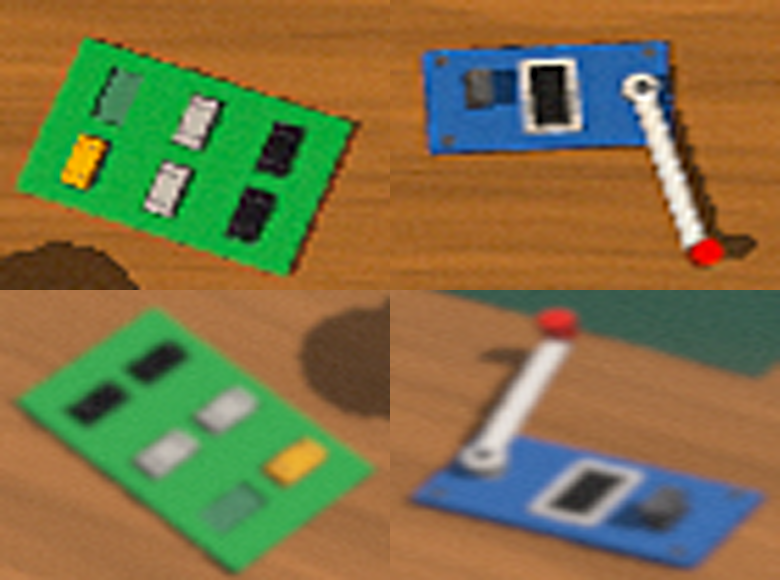

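The crop confirms gold sits in the middle tray's corner pocket, at about (0.490, 0.2395), with its length at -18.5°. That agrees with the tray geometry (489, 238). The holder is at (0.573, -0.243) at +4.5°. The knob is 123 mm from the hinge, against 122 given, so the keeper is at about 1.79 rad. Moving to above the clasp.

```bash
python3 -m crank '[{"dx":0.02,"dy":-0.035,"dz":0,"twist":1,"grip":-0.23},{"dx":0.04,"dy":-0.07,"dz":0,"twist":2,"grip":-0.23},{"dx":0.06,"dy":-0.1,"dz":0,"twist":3,"grip":-0.23},{"dx":0.08,"dy":-0.13,"dz":0,"twist":3,"grip":-0.23},{"dx":0.1,"dy":-0.16,"dz":0,"twist":3,"grip":-0.23}]' 10
python3 -m crank '[{"dx":0.02,"dy":-0.032,"dz":0,"twist":0,"grip":-0.23},{"dx":0.04,"dy":-0.064,"dz":-0.01,"twist":0,"grip":-0.23},{"dx":0.06,"dy":-0.096,"dz":-0.03,"twist":0,"grip":-0.23},{"dx":0.08,"dy":-0.128,"dz":-0.04,"twist":0,"grip":-0.23},{"dx":0.1,"dy":-0.16,"dz":-0.05,"twist":0,"grip":-0.23}]'
python3 -m crank '[{"dx":0.02,"dy":-0.035,"dz":0,"twist":0,"grip":-0.23},{"dx":0.043,"dy":-0.0685,"dz":-0.02,"twist":0,"grip":-0.23},{"dx":0.043,"dy":-0.0685,"dz":-0.05,"twist":0,"grip":-0.23},{"dx":0.043,"dy":-0.0685,"dz":-0.08,"twist":0,"grip":-0.23},{"dx":0.043,"dy":-0.0685,"dz":-0.1,"twist":0,"grip":-0.23}]'
python3 - <<'E'
from h import *
print(arm.get_state())
f=grab('top');g=grab('scene')
a=cv2.resize(f[150:270,150:300],(400,320),interpolation=2);b=cv2.resize(g[190:310,290:440],(400,320),interpolation=2)
cv2.imwrite('pics/c2.png',np.hstack([a,b])[:,:,::-1])
E
```

```text
t: 0.62
eef_pos: [0.3476, 0.4665, 0.2265]
ee_rot: [3.142, 0.0, -0.322]
force: [0.2, 0.8, 0.6]
width: 0.06
gripper_force: 0.0
t: 1.03
eef_pos: [0.4474, 0.3061, 0.1758]
ee_rot: [3.141, 0.0, -0.322]
force: [0.5, 0.1, 0.7]
width: 0.0344
gripper_force: 0.0
t: 1.45
eef_pos: [0.4896, 0.2377, 0.0742]
ee_rot: [3.14, 0.001, -0.325]
force: [-0.3, 0.1, -0.8]
width: 0.0336
gripper_force: 0.0
{'t': 1.45, 'q': array([ 8.11711891e-01,  2.97611414e-01, -4.69135979e-01, -7.58813364e-04,
       -8.06013678e-01,  4.34462935e-01]), 'qd': array([ 0.01796312,  0.29536692, -0.23234411,  0.00932694,  0.52222154,
       -0.00178419]), 'joint_efforts': array([-8.17409959e-01, -4.96579421e+01,  2.37258643e+01,  5.57659999e+00,
       -3.99364019e-01,  4.59655921e-02]), 'eef_pos': array([0.48961971, 0.23771584, 0.07416437]), 'ee_rot': array([ 3.14004033e+00,  1.32277270e-03, -3.25148453e-01]), 'force': array([-0.26262979,  0.05516919, -0.77894126]), 'moment': array([-0.02544332,  0.10236069,  0.0051609 ]), 'gripper_force': 0.0, 'width': 0.03363297587689037}
```

View pics/c2.png

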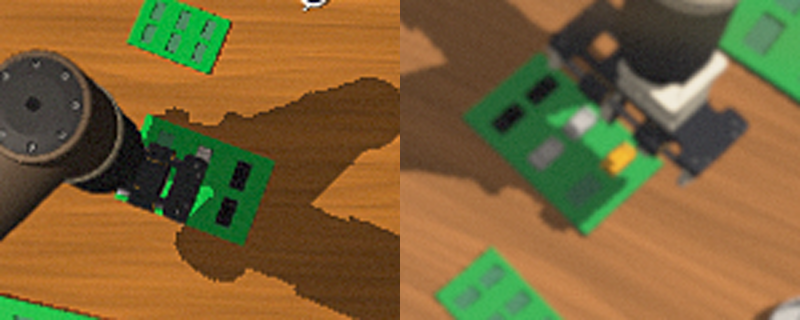

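The fingers line up over the gold clasp and clear the steel neighbour. Going down slowly.

```bash
python3 -m crank '[{"dx":0,"dy":0.001,"dz":-0.02,"twist":0,"grip":-0.23},{"dx":0,"dy":0.001,"dz":-0.035,"twist":0,"grip":-0.23},{"dx":0,"dy":0.001,"dz":-0.048,"twist":0,"grip":-0.23},{"dx":0,"dy":0.001,"dz":-0.058,"twist":0,"grip":-0.23},{"dx":0,"dy":0.001,"dz":-0.064,"twist":0,"grip":-0.23}]' 12
python3 -m crank '[{"dx":0,"dy":0,"dz":0,"twist":0,"grip":-0.23},{"dx":0,"dy":0,"dz":0,"twist":0,"grip":-0.23},{"dx":0,"dy":0,"dz":0,"twist":0,"grip":-0.4},{"dx":0,"dy":0,"dz":0,"twist":0,"grip":-0.5},{"dx":0,"dy":0,"dz":0,"twist":0,"grip":-0.55}]'
```

```text
t: 1.97
eef_pos: [0.4903, 0.2411, 0.0126]
ee_rot: [-3.141, -0.0, -0.322]
force: [-0.2, 0.1, 0.2]
width: 0.0339
gripper_force: 0.0
t: 2.38
eef_pos: [0.4902, 0.2405, 0.0132]
ee_rot: [-3.142, -0.0, -0.322]
force: [1.3, -4.8, 2.4]
width: 0.0218
gripper_force: 1.9
```

```bash
python3 -m crank '[{"dx":0,"dy":0,"dz":0,"twist":0,"grip":-0.35},{"dx":0,"dy":-0.0015,"dz":0,"twist":0,"grip":-0.35},{"dx":-0.0005,"dy":-0.0015,"dz":-0.002,"twist":0,"grip":-0.35},{"dx":-0.0005,"dy":-0.0015,"dz":-0.003,"twist":0,"grip":-0.45},{"dx":-0.0005,"dy":-0.0015,"dz":-0.003,"twist":0,"grip":-0.55}]' 25
python3 -m crank '[{"dx":0,"dy":0,"dz":0,"twist":0,"grip":-0.6},{"dx":0,"dy":0,"dz":0,"twist":0,"grip":-0.7},{"dx":0,"dy":0,"dz":0,"twist":0,"grip":-0.8},{"dx":0,"dy":0,"dz":0,"twist":0,"grip":-0.8},{"dx":0,"dy":0,"dz":0,"twist":0,"grip":-0.8}]' 25
```

```text
t: 2.8
eef_pos: [0.4895, 0.239, 0.0093]
ee_rot: [3.141, 0.0, -0.323]
force: [-0.3, 0.7, -0.0]
width: 0.0224
gripper_force: 0.0
t: 3.22
eef_pos: [0.4893, 0.2387, 0.0094]
ee_rot: [3.141, 0.0, -0.323]
force: [-1.2, -2.5, -0.8]
width: 0.0175
gripper_force: 25.0
```

Gripped: the width is 17.5 mm and the force 25 N. Lifting slowly.

```bash
python3 -m crank '[{"dx":0,"dy":0,"dz":0.005,"twist":0,"grip":-0.8},{"dx":0,"dy":0,"dz":0.015,"twist":0,"grip":-0.8},{"dx":0,"dy":0,"dz":0.03,"twist":0,"grip":-0.8},{"dx":0,"dy":0,"dz":0.05,"twist":0,"grip":-0.8},{"dx":0,"dy":0,"dz":0.07,"twist":0,"grip":-0.8}]'
python3 -m crank '[{"dx":0,"dy":0,"dz":0.02,"twist":0,"grip":-0.8},{"dx":0,"dy":0,"dz":0.04,"twist":0,"grip":-0.8},{"dx":0,"dy":0,"dz":0.06,"twist":0,"grip":-0.8},{"dx":0,"dy":0,"dz":0.07,"twist":0,"grip":-0.8},{"dx":0,"dy":0,"dz":0.07,"twist":0,"grip":-0.8}]'
python3 - <<'E'
from m import *
T=grab('top');g=grab('scene')
st=arm.get_state();print(st['eef_pos'],st['width'],st['gripper_force'])
cv2.imwrite('pics/c3.png',cv2.resize(g[150:300,290:490],(800,600),interpolation=2)[:,:,::-1])
# cradle rim / dark recess centre
for cam,f,box in(('top',T,(335,185,352,212)),('scene',g,(195,180,228,215))):
  m=mask(f,(0,0,120),(180,70,255),box); c=cv2.convexHull(big(m)); print(cam,'rim',rect(cam,c,.018),cv2.boundingRect(c))
  b=mask(f,(100,120,40),(125,255,255),S[cam]['hold']); print('holder',rect(cam,cv2.convexHull(big(b)),.014))
E
```

```text
t: 3.63
eef_pos: [0.4898, 0.2394, 0.0812]
ee_rot: [-3.141, -0.0, -0.322]
force: [0.5, -0.4, -0.8]
width: 0.0175
gripper_force: 25.0
t: 4.05
eef_pos: [0.491, 0.2404, 0.1529]
ee_rot: [-3.136, -0.003, -0.322]
force: [0.5, -0.6, 0.0]
width: 0.0179
gripper_force: 25.0
[0.48948618 0.23927042 0.1496866 ] 0.017547003198258644 24.99651700258255
top rim (array([ 570.3, -243.7]), array([50.4, 35.6]), 1.8) (337, 192, 11, 15)
holder (array([ 571. , -244.2]), array([ 73. , 150.3]), 4.8)
scene rim (array([ 572.2, -243. ]), array([57. , 37.7]), 5.8) (202, 189, 18, 18)
holder (array([ 575. , -241.8]), array([ 71.9, 146.6]), 4.4)
```

View pics/c3.png

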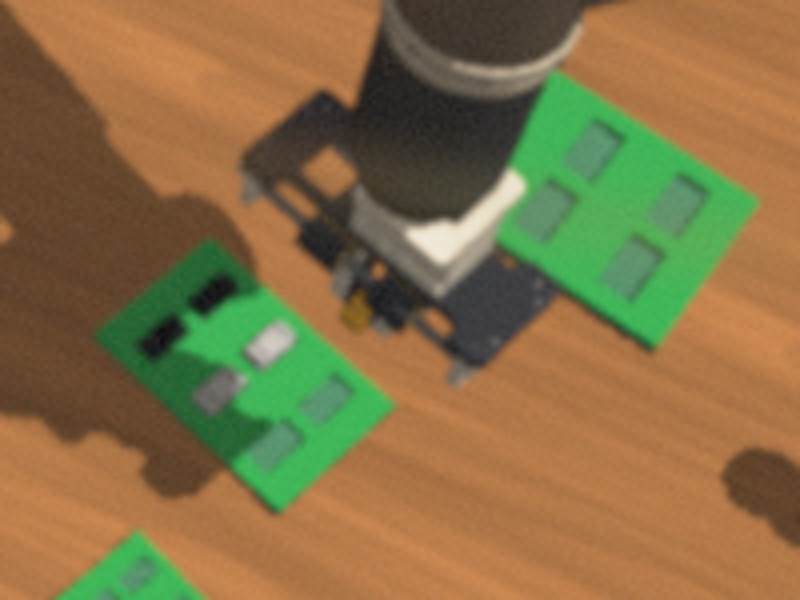

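The clasp is held and clear, its pocket is empty and the other four are in place. The cradle reads (0.572, -0.243) in both views. Carrying it over, with +23° of twist.

```bash
python3 -m crank '[{"dx":0.003,"dy":-0.015,"dz":0,"twist":1,"grip":-0.8},{"dx":0.008,"dy":-0.045,"dz":0,"twist":3,"grip":-0.8},{"dx":0.014,"dy":-0.08,"dz":0,"twist":5,"grip":-0.8},{"dx":0.02,"dy":-0.115,"dz":0,"twist":7,"grip":-0.8},{"dx":0.026,"dy":-0.15,"dz":0,"twist":9,"grip":-0.8}]' 25
python3 -m crank '[{"dx":0.006,"dy":-0.035,"dz":0,"twist":2,"grip":-0.8},{"dx":0.012,"dy":-0.07,"dz":0,"twist":4,"grip":-0.8},{"dx":0.018,"dy":-0.105,"dz":0,"twist":6,"grip":-0.8},{"dx":0.024,"dy":-0.14,"dz":0,"twist":8,"grip":-0.8},{"dx":0.03,"dy":-0.175,"dz":0,"twist":10,"grip":-0.8}]'
python3 -m crank '[{"dx":0.006,"dy":-0.035,"dz":0,"twist":1,"grip":-0.8},{"dx":0.012,"dy":-0.07,"dz":0,"twist":2,"grip":-0.8},{"dx":0.018,"dy":-0.105,"dz":0,"twist":3,"grip":-0.8},{"dx":0.023,"dy":-0.135,"dz":0,"twist":4,"grip":-0.8},{"dx":0.0265,"dy":-0.1575,"dz":0,"twist":4,"grip":-0.8}]'
python3 -m crank '[{"dx":0,"dy":0,"dz":-0.02,"twist":0,"grip":-0.8},{"dx":0,"dy":0,"dz":-0.04,"twist":0,"grip":-0.8},{"dx":0,"dy":0,"dz":-0.06,"twist":0,"grip":-0.8},{"dx":0,"dy":0,"dz":-0.08,"twist":0,"grip":-0.8},{"dx":0,"dy":0,"dz":-0.09,"twist":0,"grip":-0.8}]'
python3 - <<'E'
from m import *
g=grab('scene');T=grab('top')
s=arm.get_state();print(s['eef_pos'],s['ee_rot'],s['width'])
cv2.imwrite('pics/c4.png',np.hstack([cv2.resize(g[130:230,170:270],(400,400),interpolation=2),cv2.resize(T[150:250,300:400],(400,400),interpolation=2)])[:,:,::-1])
E
```

```text
t: 4.57
eef_pos: [0.5148, 0.0875, 0.1481]
ee_rot: [3.14, 0.002, -0.163]
force: [1.6, 0.3, -0.0]
width: 0.0176
gripper_force: 25.0
t: 4.98
eef_pos: [0.5448, -0.0876, 0.148]
ee_rot: [3.142, 0.002, 0.011]
force: [0.3, 0.5, -0.3]
width: 0.0176
gripper_force: 25.0
t: 5.4
eef_pos: [0.5713, -0.2457, 0.1474]
ee_rot: [-3.141, 0.003, 0.079]
force: [0.9, 0.8, -0.5]
width: 0.0178
gripper_force: 25.0
t: 5.82
eef_pos: [0.5696, -0.243, 0.0553]
ee_rot: [-3.14, 0.006, 0.078]
force: [-1.3, -0.4, -1.1]
width: 0.0181
gripper_force: 25.0
[ 0.56999054 -0.24304076  0.05637191] [-3.14018971  0.0057101   0.07856393] 0.017562753550694553
```

View pics/c4.png

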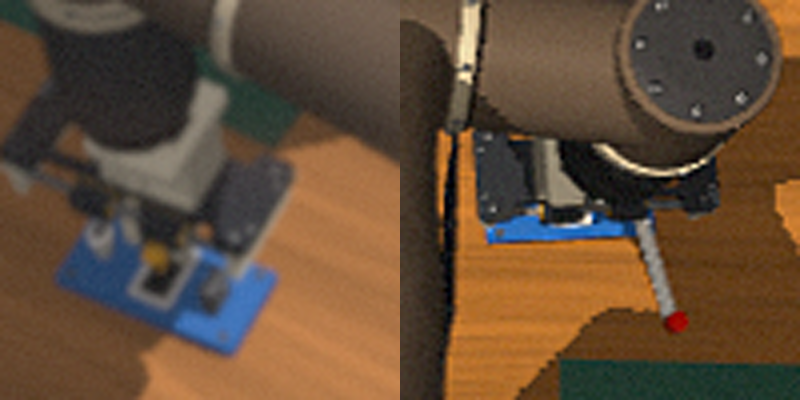

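The clasp is above the cradle, the finger clears the catch, and the keeper is still open. Lowering gently.

```bash
python3 -m crank '[{"dx":0.001,"dy":0,"dz":-0.01,"twist":0,"grip":-0.8},{"dx":0.0015,"dy":0,"dz":-0.018,"twist":0,"grip":-0.8},{"dx":0.0015,"dy":0,"dz":-0.025,"twist":0,"grip":-0.8},{"dx":0.0015,"dy":0,"dz":-0.03,"twist":0,"grip":-0.8},{"dx":0.0015,"dy":0,"dz":-0.032,"twist":0,"grip":-0.8}]'
python3 -m crank '[{"dx":0,"dy":0,"dz":0,"twist":0,"grip":-0.8},{"dx":0,"dy":0,"dz":-0.001,"twist":0,"grip":-0.8},{"dx":0,"dy":0,"dz":-0.002,"twist":0,"grip":-0.8},{"dx":0,"dy":0,"dz":-0.003,"twist":0,"grip":-0.8},{"dx":0,"dy":0,"dz":-0.003,"twist":0,"grip":-0.8}]'
```

```text
t: 6.33
eef_pos: [0.5733, -0.2433, 0.0268]
ee_rot: [-3.141, 0.001, 0.079]
force: [0.1, -0.5, -1.1]
width: 0.0177
gripper_force: 25.0
t: 6.75
eef_pos: [0.5737, -0.2434, 0.0247]
ee_rot: [3.142, -0.0, 0.079]
force: [0.4, 1.1, 0.1]
width: 0.0174
gripper_force: 25.0
```

```bash
python3 -m crank '[{"dx":-0.001,"dy":0,"dz":-0.001,"twist":0,"grip":-0.8},{"dx":-0.001,"dy":0,"dz":-0.002,"twist":0,"grip":-0.8},{"dx":-0.001,"dy":0,"dz":-0.003,"twist":0,"grip":-0.8},{"dx":-0.001,"dy":0,"dz":-0.004,"twist":0,"grip":-0.8},{"dx":-0.001,"dy":0,"dz":-0.004,"twist":0,"grip":-0.8}]'
```

```text
t: 7.17
eef_pos: [0.5725, -0.2434, 0.0203]
ee_rot: [-3.142, 0.0, 0.079]
force: [-0.4, 0.3, -0.3]
width: 0.0176
gripper_force: 25.0
```

```bash
python3 -m crank '[{"dx":0,"dy":0,"dz":-0.0005,"twist":0,"grip":-0.8},{"dx":0,"dy":0,"dz":-0.001,"twist":0,"grip":-0.8},{"dx":0,"dy":0,"dz":-0.0015,"twist":0,"grip":-0.8},{"dx":0,"dy":0,"dz":-0.0015,"twist":0,"grip":-0.8},{"dx":0,"dy":0,"dz":-0.0015,"twist":0,"grip":-0.8}]'
```

```text
t: 7.58
eef_pos: [0.5727, -0.2434, 0.0194]
ee_rot: [3.141, -0.0, 0.079]
force: [-1.4, 0.4, 3.6]
width: 0.0175
gripper_force: 25.0
```

Contact at exactly the floor height (TCP 19.4 mm, 3.6 N). Releasing, with the opening kept narrow because of the catch.

```bash
python3 -m crank '[{"dx":0,"dy":0,"dz":0,"twist":0,"grip":-0.55},{"dx":0,"dy":0,"dz":0,"twist":0,"grip":-0.45},{"dx":0,"dy":0,"dz":0,"twist":0,"grip":-0.38},{"dx":0,"dy":0,"dz":0,"twist":0,"grip":-0.35},{"dx":0,"dy":0,"dz":0,"twist":0,"grip":-0.35}]' 
python3 -m crank '[{"dx":0,"dy":0,"dz":0.005,"twist":0,"grip":-0.35},{"dx":0,"dy":0,"dz":0.015,"twist":0,"grip":-0.35},{"dx":0,"dy":0,"dz":0.03,"twist":0,"grip":-0.35},{"dx":0,"dy":0,"dz":0.06,"twist":0,"grip":-0.35},{"dx":0,"dy":0,"dz":0.09,"twist":0,"grip":-0.35}]' 
python3 -m crank '[{"dx":-0.03,"dy":0,"dz":0.025,"twist":0,"grip":-0.35},{"dx":-0.06,"dy":0,"dz":0.04,"twist":0,"grip":-0.35},{"dx":-0.1,"dy":0,"dz":0.04,"twist":0,"grip":-0.35},{"dx":-0.135,"dy":0,"dz":0.04,"twist":0,"grip":-0.35},{"dx":-0.135,"dy":0,"dz":0.04,"twist":0,"grip":-0.35}]'
python3 - <<'E'
from m import *
g=grab('scene');T=grab('top')
for cam,f,box in(('scene',g,S['scene']['hold']),('top',T,S['top']['hold'])):
  try: c=big(mask(f,(15,130,80),(30,255,255),box)); print(cam,rect(cam,c,.027),cv2.contourArea(c))
  except Exception as e: print(cam,e)
cv2.imwrite('pics/c5.png',np.hstack([cv2.resize(g[130:230,170:270],(400,400),interpolation=2),cv2.resize(T[150:250,300:400],(400,400),interpolation=2)])[:,:,::-1])
E
```

```text
t: 8.0
eef_pos: [0.5726, -0.2434, 0.0189]
ee_rot: [-3.142, 0.0, 0.079]
force: [-0.1, -0.2, 1.2]
width: 0.0279
gripper_force: 0.0
t: 8.42
eef_pos: [0.5719, -0.2434, 0.1101]
ee_rot: [-3.141, 0.002, 0.079]
force: [1.5, -0.4, 0.2]
width: 0.0287
gripper_force: 0.0
t: 8.83
eef_pos: [0.4316, -0.2428, 0.1503]
ee_rot: [-3.14, 0.0, 0.077]
force: [-0.9, -0.3, -1.0]
width: 0.0285
gripper_force: 0.0
scene (array([ 575.4, -239.4]), array([34.3, 19.4]), 9.9) 49.5
top (array([ 620.9, -242.8]), array([ 32.6, 193.6]), 1.9) 315.0
```

View pics/c5.png

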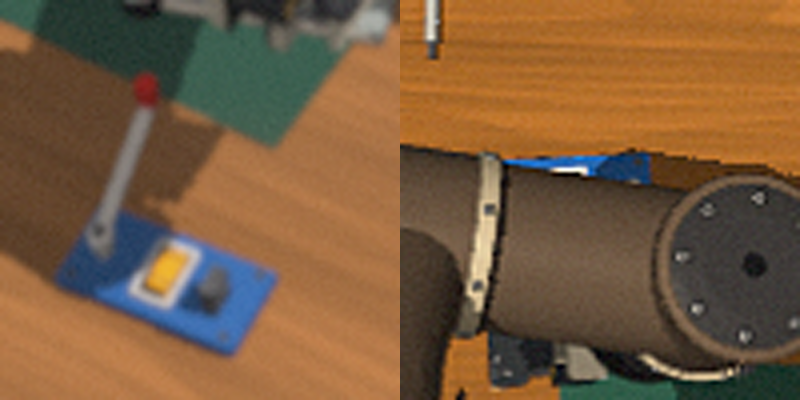

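The clasp lies flat and lengthwise in the cradle, untouched, and the keeper is still open. Next I'll straddle the knob at (0.459, -0.3305) with the closing line tangential (+12°). The fingertips stay at z ≈ 50 mm, above the catch.

```bash
python3 -m crank '[{"dx":0.007,"dy":-0.025,"dz":0,"twist":4,"grip":-0.1},{"dx":0.014,"dy":-0.05,"dz":0,"twist":8,"grip":-0.1},{"dx":0.021,"dy":-0.07,"dz":0,"twist":12,"grip":-0.1},{"dx":0.025,"dy":-0.088,"dz":-0.01,"twist":12,"grip":-0.1},{"dx":0.025,"dy":-0.088,"dz":-0.03,"twist":12,"grip":-0.1}]' 10
python3 -m crank '[{"dx":0,"dy":0,"dz":-0.02,"twist":0,"grip":-0.1},{"dx":0,"dy":0,"dz":-0.04,"twist":0,"grip":-0.1},{"dx":0,"dy":0,"dz":-0.055,"twist":0,"grip":-0.1},{"dx":0,"dy":0,"dz":-0.065,"twist":0,"grip":-0.1},{"dx":0,"dy":0,"dz":-0.07,"twist":0,"grip":-0.1}]' 10
python3 -m crank '[{"dx":0,"dy":0,"dz":0,"twist":0,"grip":-0.1},{"dx":0,"dy":0,"dz":0,"twist":0,"grip":-0.3},{"dx":0,"dy":0,"dz":0,"twist":0,"grip":-0.4},{"dx":0,"dy":0,"dz":0,"twist":0,"grip":-0.45},{"dx":0,"dy":0,"dz":0,"twist":0,"grip":-0.5}]' 10
```

```text
t: 9.35
eef_pos: [0.4664, -0.335, 0.121]
ee_rot: [3.137, -0.004, 0.289]
force: [0.8, -0.0, -0.5]
width: 0.0393
gripper_force: 0.0
t: 9.77
eef_pos: [0.4628, -0.3313, 0.0477]
ee_rot: [-3.141, 0.002, 0.289]
force: [-0.4, 0.7, 0.6]
width: 0.0392
gripper_force: 0.0
t: 10.18
eef_pos: [0.4631, -0.3315, 0.0499]
ee_rot: [3.141, -0.001, 0.289]
force: [0.7, 0.5, -0.0]
width: 0.0235
gripper_force: 0.0
```

```bash
python3 -m crank '[{"dx":-0.002,"dy":0,"dz":0,"twist":0,"grip":-0.5},{"dx":-0.0035,"dy":0,"dz":0,"twist":0,"grip":-0.5},{"dx":-0.0035,"dy":0,"dz":0,"twist":0,"grip":-0.7},{"dx":-0.0035,"dy":0,"dz":0,"twist":0,"grip":-0.8},{"dx":-0.0035,"dy":0,"dz":0,"twist":0,"grip":-0.8}]' 10
python3 - <<'E'
from h import *
s=arm.get_state();k=s['eef_pos'][:2];print(s['eef_pos'],s['width'],s['force'],s['q'][5])
p=np.array([.577,-.295]);a=np.arctan2(*(k-p)[::-1])%(2*np.pi);print(np.degrees(a),np.linalg.norm(k-p))
A=np.degrees(a); last=None
for j in range(0,26):
  t=np.radians(A-j*(A-94.5)/25); q=p+.122*np.array([np.cos(t),np.sin(t)])
  if j%5==0: b=q; print('--',np.round(q,4),round((A-94.5)/25,2))
  else: print(np.round((q-b)*1000,1))
  if j%5==0 and j: print('   end',np.round((q-pb)*1000,1))
  if j%5==0: pb=q
E
```

```text
t: 10.6
eef_pos: [0.4588, -0.3314, 0.0492]
ee_rot: [-3.141, 0.0, 0.288]
force: [-1.5, 0.5, 2.9]
width: 0.0172
gripper_force: 10.0
[ 0.458812   -0.33141113  0.04920001] 0.017204021512589145 [-1.51920525  0.47562503  2.86037709] 2.138843828819809
197.12291845189097 0.12366961582117819
-- [ 0.4604 -0.3309] 4.1
[-2.3  8.4]
[-3.9 17. ]
[-5.  25.7]
[-5.4 34.4]
-- [ 0.4552 -0.2878] 4.1
   end [-5.2 43.2]
[0.8 8.7]
[ 2.3 17.3]
[ 4.3 25.8]
[ 7.  34.1]
-- [ 0.4655 -0.2455] 4.1
   end [10.3 42.2]
[3.8 7.9]
[ 8.2 15.4]
[13.1 22.6]
[18.5 29.5]
-- [ 0.4899 -0.2096] 4.1
   end [24.4 36. ]
[6.3 6. ]
[13.1 11.6]
[20.2 16.6]
[27.7 21.1]
-- [ 0.5254 -0.1845] 4.1
   end [35.5 25.1]
[8.  3.4]
[16.3  6.2]
[24.8  8.5]
[33.4 10.1]
-- [ 0.5674 -0.1734] 4.1
   end [42.  11.1]
```

The knob is gripped (17.2 mm), 123.7 mm from the hinge. First arc segment, checking the force.

```bash
python3 -m crank '[{"dx":-0.002,"dy":0.008,"dz":0,"twist":-4,"grip":-0.8},{"dx":-0.004,"dy":0.017,"dz":0,"twist":-8,"grip":-0.8},{"dx":-0.005,"dy":0.026,"dz":0,"twist":-12,"grip":-0.8},{"dx":-0.0055,"dy":0.0345,"dz":0,"twist":-16,"grip":-0.8},{"dx":-0.005,"dy":0.043,"dz":0,"twist":-20,"grip":-0.8}]' 15
```

```text
t: 11.02
eef_pos: [0.4544, -0.2882, 0.0492]
ee_rot: [3.141, -0.001, -0.064]
force: [0.4, -0.5, 0.2]
width: 0.0171
gripper_force: 15.0
```

```bash
python3 -m crank '[{"dx":0.001,"dy":0.0085,"dz":0,"twist":-4,"grip":-0.8},{"dx":0.0025,"dy":0.017,"dz":0,"twist":-8,"grip":-0.8},{"dx":0.0045,"dy":0.026,"dz":0,"twist":-12,"grip":-0.8},{"dx":0.007,"dy":0.034,"dz":0,"twist":-16,"grip":-0.8},{"dx":0.0105,"dy":0.042,"dz":0,"twist":-20,"grip":-0.8}]' 15
python3 -m crank '[{"dx":0.004,"dy":0.008,"dz":0,"twist":-4,"grip":-0.8},{"dx":0.008,"dy":0.0155,"dz":0,"twist":-8,"grip":-0.8},{"dx":0.013,"dy":0.0225,"dz":0,"twist":-12,"grip":-0.8},{"dx":0.0185,"dy":0.0295,"dz":0,"twist":-16,"grip":-0.8},{"dx":0.0245,"dy":0.036,"dz":0,"twist":-20,"grip":-0.8}]' 15
```

```text
t: 11.43
eef_pos: [0.4654, -0.2462, 0.0493]
ee_rot: [-3.141, -0.001, -0.413]
force: [0.4, -1.3, -0.1]
width: 0.0169
gripper_force: 15.0
t: 11.85
eef_pos: [0.4904, -0.2105, 0.0493]
ee_rot: [-3.141, -0.002, -0.762]
force: [2.4, -6.1, -3.4]
width: 0.0172
gripper_force: 15.0
```

```bash
python3 -m crank '[{"dx":0.006,"dy":0.006,"dz":0,"twist":-4,"grip":-0.8},{"dx":0.013,"dy":0.0115,"dz":0,"twist":-8,"grip":-0.8},{"dx":0.02,"dy":0.0165,"dz":0,"twist":-12,"grip":-0.8},{"dx":0.0275,"dy":0.021,"dz":0,"twist":-16,"grip":-0.8},{"dx":0.035,"dy":0.025,"dz":0,"twist":-20,"grip":-0.8}]' 15
python3 -m crank '[{"dx":0.007,"dy":0.003,"dz":0,"twist":-4,"grip":-0.8},{"dx":0.014,"dy":0.0055,"dz":0,"twist":-8,"grip":-0.8},{"dx":0.021,"dy":0.0075,"dz":0,"twist":-12,"grip":-0.8},{"dx":0.027,"dy":0.009,"dz":0,"twist":-16,"grip":-0.8},{"dx":0.033,"dy":0.0102,"dz":0,"twist":-20,"grip":-0.8}]' 15
```

```text
t: 12.27
eef_pos: [0.5255, -0.1861, 0.0493]
ee_rot: [-3.141, -0.002, -1.111]
force: [2.4, -10.1, -2.8]
width: 0.0176
gripper_force: 15.0
t: 12.68
eef_pos: [0.5583, -0.1761, 0.0493]
ee_rot: [-3.14, -0.001, -1.46]
force: [2.2, -7.4, -0.2]
width: 0.0174
gripper_force: 15.0
```

```bash
python3 -m crank '[{"dx":0.002,"dy":0,"dz":0,"twist":0,"grip":-0.8},{"dx":0.004,"dy":0,"dz":0,"twist":0,"grip":-0.8},{"dx":0.006,"dy":0.0005,"dz":0,"twist":0,"grip":-0.8},{"dx":0.007,"dy":0.0005,"dz":0,"twist":0,"grip":-0.8},{"dx":0.007,"dy":0.0005,"dz":0,"twist":0,"grip":-0.8}]' 15
python3 -m crank '[{"dx":0.001,"dy":0,"dz":0,"twist":0,"grip":-0.8},{"dx":0.002,"dy":0,"dz":0,"twist":0,"grip":-0.8},{"dx":0.003,"dy":0,"dz":0,"twist":0,"grip":-0.8},{"dx":0.003,"dy":0,"dz":0,"twist":0,"grip":-0.8},{"dx":0.003,"dy":0,"dz":0,"twist":0,"grip":-0.8}]' 25
```

```text
t: 13.1
eef_pos: [0.564, -0.1753, 0.0492]
ee_rot: [3.141, -0.001, -1.456]
force: [0.1, -5.3, 1.6]
width: 0.0172
gripper_force: 15.0
t: 13.52
eef_pos: [0.5665, -0.1751, 0.0492]
ee_rot: [3.141, -0.0, -1.457]
force: [-2.8, -5.5, 4.6]
width: 0.0169
gripper_force: 25.0
```

```bash
python3 -m crank '[{"dx":0.001,"dy":0,"dz":0,"twist":0,"grip":-0.8},{"dx":0.002,"dy":0,"dz":0,"twist":0,"grip":-0.8},{"dx":0.003,"dy":0,"dz":0,"twist":0,"grip":-0.8},{"dx":0.003,"dy":0,"dz":0,"twist":0,"grip":-0.8},{"dx":0.003,"dy":0,"dz":0,"twist":0,"grip":-0.8}]' 25
```

```text
t: 13.93
eef_pos: [0.5669, -0.175, 0.049]
ee_rot: [3.136, 0.001, -1.457]
force: [-9.7, -1.8, 10.8]
width: 0.0169
gripper_force: 25.0
```

```bash
python3 -m crank '[{"dx":0.001,"dy":0,"dz":0,"twist":0,"grip":-0.8},{"dx":0.002,"dy":0,"dz":0,"twist":0,"grip":-0.8},{"dx":0.003,"dy":0,"dz":0,"twist":0,"grip":-0.8},{"dx":0.003,"dy":0,"dz":0,"twist":0,"grip":-0.8},{"dx":0.003,"dy":0,"dz":0,"twist":0,"grip":-0.8}]' 25
```

```text
t: 14.35
eef_pos: [0.567, -0.1749, 0.0488]
ee_rot: [3.131, 0.002, -1.458]
force: [-17.7, -0.9, 17.7]
width: 0.0169
gripper_force: 25.0
```

It's solid on the end stop: x stays at 0.567 (predicted 0.5674) while the force climbs. Relieving the strain, letting go and retreating upward.

```bash
python3 -m crank '[{"dx":-0.003,"dy":0,"dz":0,"twist":0,"grip":-0.8},{"dx":-0.005,"dy":0,"dz":0,"twist":0,"grip":-0.8},{"dx":-0.005,"dy":0,"dz":0,"twist":0,"grip":-0.4},{"dx":-0.005,"dy":0,"dz":0,"twist":0,"grip":-0.2},{"dx":-0.005,"dy":0,"dz":0,"twist":0,"grip":-0.1}]' 10
python3 -m crank '[{"dx":-0.005,"dy":0,"dz":0.005,"twist":0,"grip":-0.1},{"dx":-0.005,"dy":0,"dz":0.02,"twist":0,"grip":-0.1},{"dx":-0.005,"dy":0,"dz":0.05,"twist":0,"grip":-0.1},{"dx":-0.005,"dy":0,"dz":0.08,"twist":0,"grip":-0.1},{"dx":-0.005,"dy":0,"dz":0.12,"twist":0,"grip":-0.1}]' 10
python3 -m crank '[{"dx":-0.01,"dy":0.04,"dz":0,"twist":0,"grip":-0.1},{"dx":-0.02,"dy":0.08,"dz":0,"twist":0,"grip":-0.1},{"dx":-0.03,"dy":0.12,"dz":0,"twist":0,"grip":-0.1},{"dx":-0.04,"dy":0.16,"dz":0,"twist":0,"grip":-0.1},{"dx":-0.05,"dy":0.19,"dz":0,"twist":0,"grip":-0.1}]' 10
python3 - <<'E'
from m import *
g=grab('scene');T=grab('top')
R=[]
for cam,f,box in(('scene',g,(200,165,260,220)),('top',T,(300,175,345,230))):
  try:
    k=big(mask(f,(0,150,60),(8,255,255),box)); M=cv2.moments(k); p=onz(cam,M['m10']/M['m00'],M['m01']/M['m00'],.054); print(cam,p,cv2.boundingRect(k), 'keeper deg',np.degrees(np.arctan2(p[1]+.295,p[0]-.577))-94.5)
  except Exception as e: print(cam,e)
cv2.imwrite('pics/c6.png',np.hstack([cv2.resize(g[130:230,170:270],(400,400),interpolation=2),cv2.resize(T[150:250,300:400],(400,400),interpolation=2)])[:,:,::-1])
E
```

```text
t: 14.77
eef_pos: [0.5685, -0.1743, 0.049]
ee_rot: [-3.141, 0.0, -1.457]
force: [0.2, 0.1, 1.0]
width: 0.0324
gripper_force: 0.0
t: 15.18
eef_pos: [0.5615, -0.1742, 0.1687]
ee_rot: [3.138, 0.001, -1.457]
force: [1.2, -0.6, -1.7]
width: 0.0398
gripper_force: 0.0
t: 15.6
eef_pos: [0.5123, 0.0177, 0.1697]
ee_rot: [-3.14, 0.001, -1.456]
force: [0.9, 0.4, -0.0]
width: 0.0395
gripper_force: 0.0
scene [ 0.56852275 -0.17319375  0.054     ] (229, 198, 5, 6) keeper deg -0.518853984942865
top [ 0.56565936 -0.17452324  0.054     ] (322, 196, 5, 5) keeper deg 0.8774836321594108
```

View pics/c6.png

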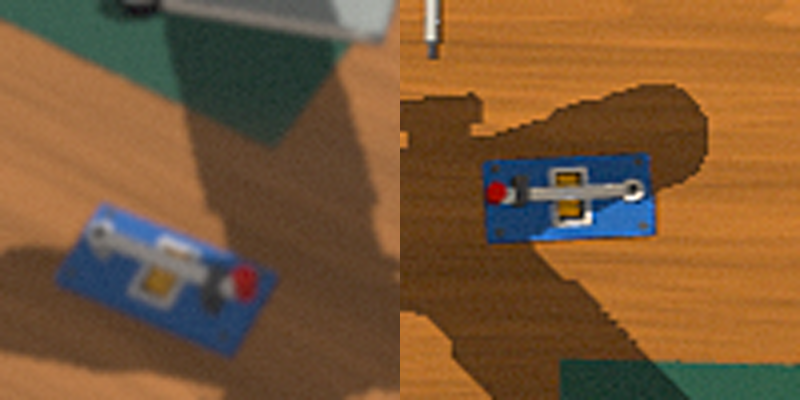

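The keeper lies across the clasp and in the catch (about 0.2° from closed), and the clasp is seated in the cradle. Handing in.

```bash
python3 -c "
from station import arm
print(arm.job_done())"
```

```text
the job is handed in; nothing more can be done
None
```

The gold clasp lies flat and lengthwise in the blue holder's cradle with the keeper arm home in its catch; the job is handed in, but no verdict came back.

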